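# Tighten the van rack's slotted bracket bolt with a T-handle hex key

## Robot

A 6-joint arm with a two-finger parallel gripper is mounted at the origin on the work surface. World frame = base frame: x ahead of the robot, y to its left, z up, the work surface at z = 0. Lengths are in m, angles in rad, forces in N, time in s.
With the tool pointing down it reaches from about 0.25 to 0.8 m from the base axis. Payload 3.9 kg.
Tool frame: the origin (TCP) lies at the very end of the fingers, on their centre line; the grasp point (between the pads) lies arm.tcp_to_grasp behind it (arm.tcp_to_grasp is the distance from the TCP to the grasp point, in m); y points along the fingers, z is the direction in which the jaws open and shut, and the axes are right-handed (so a half turn about y gives the same grasp; the last joint's range is limited). The gripper opens to 85 mm and grips with 20 to 120 N. Pads are 22 mm wide; open, the fingers measure 114 mm over their backs; the gripper's body (76 mm by 85 mm) begins 54 mm behind the grasp point. The pads swing forward as they close: fully open they stand 13 mm farther back than shut.
Start: joints at [1.144, 0.26, -0.138, 1.173, 0, 1.571], TCP at [0.217, 0.478, 0.231] pointing down, gripper open.
Joint ranges: [-2.78, 2.78], [-0.83, 1.72], [-1.28, 1.37], [-1.9, 2.12], [-1.57, 1.48], [-3.14, 3.14]. Speed limits (rad/s): [2.57, 2.57, 3.14, 3.14, 3.14, 3.14].

## Interface

Orientations are given as [roll, pitch, yaw] about the fixed x, y, z axes, in that order (R = Rz(yaw) Ry(pitch) Rx(roll)).
In Python, from cell import sensors, capture, camera_params, sign_off, arm gives the robot as it stands.
- The arm moves only by the tool play_rows, never from a script. Its argument "series" is a list of rows, each a list of 4 numbers: the shift along the tool's x, y, z in m, then the turn about the tool's y in rad. A call has exactly 8 rows; each row shifts and turns the commanded pose from where the row before left it, along the tool's axes as they then stand; what a row does not reach is not made up. A row lasts 1/8 s, in which the tool goes at most 62.5 mm and 10.7 degrees, less where a joint would pass 70% of its speed; a pose out of reach is approached as far as the arm can. A call is refused whole if a number of a shift passes 0.0625 or a number of a turn 0.188, either way. A call with a gripper value outside its range is refused whole. "grip" is the finger opening in m, from 0 to 0.0854, set as the call begins (left out, the last holds). The fingers move at their own pace and stop on an object; the grip force is fixed at half the most. Time passes only in rows, so rows that do not move let the fingers close, or fill a call up. It gives the time, the measured TCP pose, the force and the opening at its end, in the units of the state.
- sensors.sense(): the state, without advancing time (a new reading comes with each control period).
- capture(name): name is "side" or "top" or "wrist"; returns the picture (384x512x3 uint8, blue, green, red); there is no depth.
- camera_params(name): a dict with "fovy" (degrees; the focal length in pixels is half the picture's height over the tangent of half this angle, whatever the lens; pixels are square), "cx", "cy" (the principal point, pixels), "cam_to_world" (4x4, takes a point from camera to world coordinates); the wrist camera has in their place "hand_eye" (4x4, takes a point from camera to tool coordinates, whose origin is the TCP and whose axes are the tool frame's). Camera axes: x right, y up, looking along -z (the intrinsics and any distortion apply to the point x, -y, -z); pixel columns grow to the right and rows downward; lengths in m; the calibration is good to about 2 mm. A picture is of the moment at which its call begins: read the wrist's pose just before it. camera_params takes no time and is no camera call.
- sign_off(): hands the job in, once; it reports no verdict.
The state is a dict: "t": time; "joints": joint angles; "joint_velocities": joint speeds; "joint_efforts": joint torques, N m; "position": TCP position; "eef_rot": TCP orientation; "force": force on the tool from outside, world axes, zero at the start; "wrist_torque": the same for the moment, N m; "finger_gap": opening from 0.0 (shut) to 1.0 (fully open).
Only numpy, scipy, OpenCV 4.12 (cv2) and the standard library are available. Lean on these libraries where they do the work, as an engineer would, in place of code of your own. Each camera call takes 0.05 s, during which the arm holds its last target. There are 200 camera calls.

## Task

The bolt in the van's shelf bracket has worked loose. Take the red T-handle hex key from its wooden block, find the recessed hex socket by feeling gently along the slot with it, seat it fully, and turn the bolt clockwise about a quarter turn at a time, letting go of the key and regrasping it after each, until the bolt comes up tight, without forcing it. Leave the key standing seated in the bolt, and leave the level, the tile and the pencil alone.

Things in the scene. Friction and masses are not known exactly. Their poses are not given: they have to be found in the camera images.
- key_grip (a point): Centre of the red cross-bar of the loose steel T-handle hex key (0.2 to 0.31 kg). Bar 90 long (x axis), 14 wide (y), 18 high. z is up, along the shaft; the key tip is 120 below. Shaft is round, 12 diameter, under the bar. The key stands 40 deep in a 22 mm round hole of the holder, so it may lean a little; lift it straight up at least 45 to clear.
- key_tip (a point): Centre of the key's lower end. The end is a cone, 11.6 diameter at the tip and 17 diameter at 4 up; above that a hexagon bit 17 across flats, from 4 to 32 above the tip. Same axes as key_grip: two of the six flats face along +x and -x (the bar's length), the others every 60 deg.
- holder: Fixed wooden block 75 x 75 x 50 high with the hole for the key in its middle, top face at z = 50. Origin: centre of underside.
- bracket: Fixed bare-metal shelf bracket foot. Origin on the underside, below the slot's middle. Foot from x -62 to +50, y -65 to +65, flat top at z = 39; upright flange 85 high along its x = -62 edge. In the top is a slot 22 wide (x) by 56 long (y) through the 7 mm thick top; under it the flat washer and the bolt head, both at z = 32.
- slot_mouth (a point): Middle of the slot at the top face (39 above the work surface), axes as the bracket. The brass bolt's socket lies on the slot's long centre line (y), but anywhere up to 14 mm to either side of this point; where is not measured. The bolt stays put along the slot under loads below 100 N.
- bolt (a joint): Turn of the bolt in rad, growing clockwise seen from above; starts at 0 to 1.0, rigid stop (tight) at 4.3. Turning drag about 0.1 N m; tight when the moment climbs past about 0.3, do not force it beyond 0.6. Socket: hexagon 18 across flats, 22 deep, mouth at z = 32, floor at z = 10 (key bar centre at z = 130 when seated). At 0 two flats face the bracket's +x and -x. It does not rise or sink as it turns.
- level_centre (a point): Centre of the aluminium spirit level, 23 x 230 (y) x 45 high, standing loose on its edge. Leave alone.
- tile_centre (a point): Middle of the chipped white tile offcut, about 82 x 95 x 8, loose. Leave alone.
- pencil_centre (a point): Middle of the flat red carpenter's pencil, 15 x 185 (y) x 7, loose. Leave alone.
Things that resemble listed ones, but are neither listed nor needed, are in the scene too. There is more than one size of the bracket; the job needs the smallest.

How it is judged:
On the way, in this order (a step that is already met when the one before it is completed fails the run):
1. the key is fully seated in the bolt's socket (z of key_tip in the frame of bracket below 0.014 m and horizontal distance between key_tip and slot_mouth below 0.019 m and value of joint bolt below 1.3 rad), for 0.2 s.
2. after a first turn of about a quarter the key is let go, still seated, to be regrasped (contact force between the fingers and key below 0.1 N and z of key_tip in the frame of bracket below 0.016 m and value of joint bolt between 1.15 and 2.6 rad), for 0.1 s.
3. after a second turn of about a quarter it is let go again, still seated (contact force between the fingers and key below 0.1 N and z of key_tip in the frame of bracket below 0.016 m and value of joint bolt between 2.6 and 4.2 rad), for 0.1 s.
4. the bolt is turned up to tight (value of joint bolt above 4.2 rad), for 0.1 s.
At the end, for the whole second after the job is handed in: The bolt reads at least 4.2 rad (tight is 4.3), and the key stands released and still in its socket, within 4 mm of the bottom, leaning less than 0.15 rad (z of key_tip in the frame of bracket below 0.014 m and horizontal distance between key_tip and slot_mouth below 0.019 m and value of joint each of bolt, bolt, bolt above 4.2 rad); the robot touches nothing.
It fails at once if while not yet seated, the key presses on the bracket, its washer or bolt with more than 50 N (z of key_tip in the frame of bracket above 0.014 m and contact force between key and bracket above 50 N).
It fails at once if the bolt is forced: the key's contact forces in the socket pass 150 N in all (a moment of roughly 0.9 N m) (contact force between key and bracket above 150 N).
It fails at once if the level, the tile or the pencil is moved more than 15 mm (distance of any of level_centre, tile_centre, pencil_centre from where it was at the start of the episode above 0.015 m).
It also fails if it takes over 72 s, if anything falls off the work surface, if the arm or the gripper's body presses on something with over 40 N, if the wrist force passes 120 N, or if a joint passes its speed limit or range.

## Working session

There is one attempt and no reset: what is moved stays moved. The work goes in short steps, Python scripts to look and compute and a tool call to move; the robot and the scene stay as the last step left them, time stands still between calls to the robot, and variables do not carry over. Pictures are saved under pics/ and viewed, about 8 in all and at most 12, crops included, and the job is handed in when it is done.

Besides the shell and the picture viewer there is one more tool, called after "Call:" by a JSON object that holds its "api" and its "payload", one argument or row to a line. play_rows: Moves the arm, as the interface text tells. Its arguments: {"type":"object","properties":{"series":{"type":"array","items":{"type":"array","items":{"type":"number"}}},"grip":{"type":"number"}},"required":["series"]}

```bash
ls; mkdir -p pics; python3 - <<'E'
from cell import sensors,capture,camera_params,arm
import cv2,numpy as np
np.set_printoptions(precision=4,suppress=True)
print(sensors.sense()); print([a for a in dir(arm) if a[0]!='_'],arm.tcp_to_grasp)
for n in('top','side','wrist'):
    p=camera_params(n);print(n,p); cv2.imwrite(f'pics/{n}0.png',capture(n))
E
```

```text
pics
{'t': 0.0, 'joints': array([ 1.144 ,  0.2607, -0.1394,  1.1727, -0.0001,  1.5708]), 'joint_velocities': array([-0.0003, -0.    , -0.0004, -0.001 ,  0.002 ,  0.0011]), 'joint_efforts': array([  0.0003, -40.568 ,  25.3923,   0.0187,   0.0003,   0.    ]), 'position': array([0.2171, 0.4773, 0.2305]), 'eef_rot': array([-1.5728, -0.0001, -0.4268]), 'force': array([0.6143, 0.2331, 0.8422]), 'wrist_torque': array([0.0064, 0.0013, 0.0126]), 'finger_gap': 0.9975858716166425}
['IKError', 'tcp_to_grasp'] 0.0187
top {'fovy': 51.179909080674676, 'cx': 257.0191602978086, 'cy': 194.8194295251867, 'cam_to_world': array([[ 0.0185,  0.9887, -0.1491,  0.3824],
       [-0.9998,  0.0181, -0.0041,  0.0641],
       [-0.0013,  0.1491,  0.9888,  1.1313],
       [ 0.    ,  0.    ,  0.    ,  1.    ]])}
side {'fovy': 51.54521927034435, 'cx': 254.68272250404414, 'cy': 186.5583295752199, 'cam_to_world': array([[ 0.962 ,  0.1402, -0.2343,  0.3521],
       [-0.2729,  0.4688, -0.8401, -0.6623],
       [-0.008 ,  0.8721,  0.4892,  0.5216],
       [ 0.    ,  0.    ,  0.    ,  1.    ]])}
wrist {'fovy': 60.92464108079252, 'cx': 256.5177915501565, 'cy': 195.65744191208793, 'hand_eye': array([[-0.0007, -0.9514, -0.3081, -0.0781],
       [ 0.0001,  0.3081, -0.9514, -0.1419],
       [ 1.    , -0.0007, -0.0001,  0.0003],
       [ 0.    ,  0.    ,  0.    ,  1.    ]])}
```

View pics/top0.png

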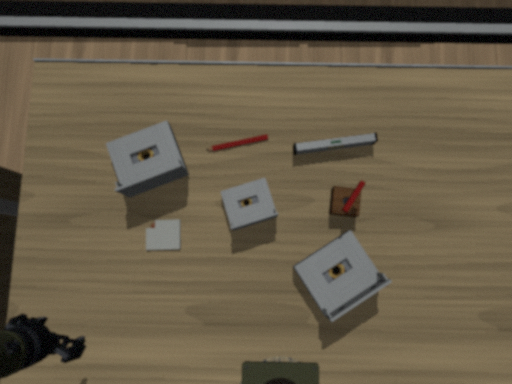

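View pics/side0.png

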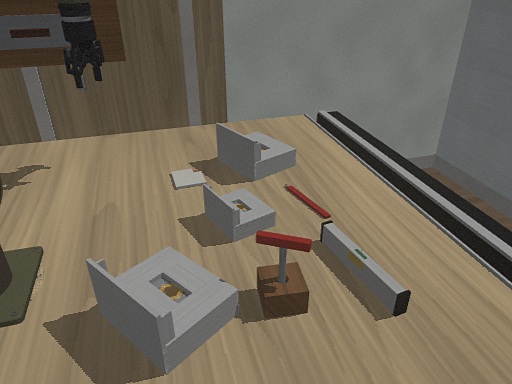

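```bash
cat > h.py <<'E'
from cell import sensors,capture,camera_params,sign_off,arm
import cv2,numpy as np
from scipy.spatial.transform import Rotation as Ro
np.set_printoptions(precision=4,suppress=True)
def pose(s=None):
    s=s or sensors.sense(); T=np.eye(4); T[:3,:3]=Ro.from_euler('xyz',s['eef_rot']).as_matrix(); T[:3,3]=s['position']; return T
def ray(n,px,T=None):
    p=camera_params(n); f=192/np.tan(np.radians(p['fovy']/2))
    M=p['cam_to_world'] if n!='wrist' else (pose() if T is None else T)@p['hand_eye']
    d=np.array([(px[0]-p['cx'])/f,-(px[1]-p['cy'])/f,-1]); return M[:3,3],M[:3,:3]@d
def onz(n,px,z,T=None):
    o,d=ray(n,px,T); return o+d*(z-o[2])/d[2]
def tri(a,b):
    (o1,d1),(o2,d2)=a,b
    A=np.c_[d1,-d2]; k=np.linalg.lstsq(A,o2-o1,rcond=None)[0]
    p,q=o1+k[0]*d1,o2+k[1]*d2; return (p+q)/2,np.linalg.norm(p-q)
def red(im): 
    b,g,r=[im[...,i].astype(int) for i in range(3)]; return ((r>1.8*g)&(r>1.8*b)&(r>60)).astype(np.uint8)
def brass(im):
    h=cv2.cvtColor(im,cv2.COLOR_BGR2HSV); return cv2.inRange(h,(12,110,70),(32,255,255))
def blobs(m,amin=20):
    c,_=cv2.findContours(m,cv2.RETR_EXTERNAL,cv2.CHAIN_APPROX_NONE)
    return [(cv2.contourArea(x),cv2.minAreaRect(x)) for x in c if cv2.contourArea(x)>amin]
def to(p,yaw=None):
    "tool-axis shift & turn from the present pose to TCP p, yaw"
    T=pose(); print('shift',T[:3,:3].T@(np.array(p)-T[:3,3]),'turn',None if yaw is None else Ro.from_matrix(T[:3,:3]).as_euler('xyz')[2]-yaw)
E
python3 - <<'E'
from h import *
t=cv2.imread('pics/top0.png');s=cv2.imread('pics/side0.png')
bt=blobs(red(t));bs=blobs(red(s))
for n,b in(('t',bt),('s',bs)):
    for x in b: print(n,x)
    
def pick(b,x): return min(b,key=lambda q:np.hypot(q[1][0][0]-x[0],q[1][0][1]-x[1]))[1]
a=pick(bt,(353,197));b=pick(bs,(284,241))
print('key',tri(ray('top',a[0]),ray('side',b[0])))
def ends(r):
    c=cv2.boxPoints(r); e=sorted([(np.linalg.norm(c[i]-c[(i+1)%4]),(c[i]+c[(i+1)%4])/2) for i in range(4)],key=lambda k:k[0]); return e[0][1],e[1][1]
et=ends(a); P=[onz('top',e,0.135) for e in et]; print(P,np.linalg.norm(P[0]-P[1]))
es=sorted(ends(b),key=lambda e:e[0]); et=sorted(et,key=lambda e:e[0])
for i,j in((0,0),(1,1)): print('end',tri(ray('top',et[i]),ray('side',es[j])))
# bracket top-plane slot
print('slot', onz('top',(247,202),0.039), 'corners',[onz('top',c,.039)for c in((222,190),(266,179))],[onz('top',c,.085)for c in((230,228),(276,215))])
print('holder',onz('top',(345,202),.05))
for n in('top','side'):
  for x in blobs(brass(t if n=='top' else s),4): print(n,x)
c=cv2.resize(t[165:245,200:390],None,fx=4,fy=4,interpolation=cv2.INTER_CUBIC);cv2.imwrite('pics/c1.png',c)
E
```

```text
t (189.5, ((353.2553405761719, 196.27255249023438), (7.009803295135498, 35.18003845214844), 31.607501983642578))
t (229.5, ((239.66978454589844, 142.30636596679688), (5.2017645835876465, 56.08634948730469), 78.11134338378906))
s (638.5, ((283.0660095214844, 240.62014770507812), (55.600215911865234, 12.936258316040039), 9.865806579589844))
s (237.5, ((307.8800354003906, 201.66001892089844), (51.000003814697266, 6.0), 36.86989974975586))
key (array([ 0.5345, -0.1748,  0.1297]), np.float64(0.0008382399483965054))
[array([ 0.572 , -0.1974,  0.135 ]), array([ 0.495 , -0.1498,  0.135 ])] 0.0904562892186938
end (array([ 0.4956, -0.1508,  0.1305]), np.float64(0.00012116151985299419))
end (array([ 0.5728, -0.1988,  0.1296]), np.float64(0.0003602262285912015))
slot [0.5266 0.0958 0.039 ] corners [array([0.5587, 0.1655, 0.039 ]), array([0.5918, 0.0445, 0.039 ])] [array([0.4514, 0.1372, 0.085 ]), array([0.4876, 0.0177, 0.085 ])]
holder [ 0.53  -0.171  0.05 ]
top (19.0, ((332.5202941894531, 273.37164306640625), (9.648553848266602, 5.347391128540039), 35.53767776489258))
top (22.5, ((340.595886230
[... 322 characters left out ...]
 (14.0, ((139.94117736816406, 155.76470947265625), (7.276068687438965, 2.9104275703430176), 75.96376037597656))
top (10.5, ((150.00001525878906, 152.00001525878906), (6.260990142822266, 2.683281421661377), 63.43495178222656))
side (126.0, ((171.22299194335938, 290.08782958984375), (21.389564514160156, 12.670991897583008), 35.53767776489258))
side (222.5, ((267.5, 272.0), (14.0, 21.0), 90.0))
side (635.0, ((284.1514587402344, 278.82806396484375), (30.653385162353516, 44.40645217895508), 82.56858825683594))
side (83.0, ((355.5, 260.0), (21.92030906677246, 4.949747085571289), 45.0))
side (25.0, ((240.5487823486328, 205.93902587890625), (9.526599884033203, 4.216691493988037), 38.65980911254883))
```

View pics/c1.png

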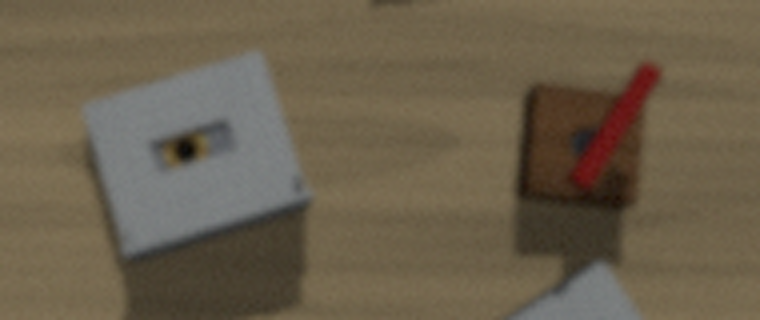

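```bash
python3 - <<'E'
from h import *
b=onz('top',(246.75,202.25),.032);print(b)
to([b[0],b[1],.20],-0.1)
E
```

```text
[0.5268 0.0966 0.032 ]
shift [ 0.4395  0.031  -0.2184] turn -0.3267885685161135
```

Call:
{"api": "play_rows", "payload": {
  "series": [
    [0.055,0.004,-0.0273,0],
    [0.055,0.004,-0.0273,0],
    [0.055,0.004,-0.0273,0],
    [0.055,0.004,-0.0273,0],
    [0.055,0.004,-0.0273,0],
    [0.055,0.004,-0.0273,0],
    [0.055,0.004,-0.0273,0],
    [0.055,0.004,-0.0273,0]
  ]
}}

```text
t: 1.15
position: [0.5284, 0.0952, 0.199]
eef_rot: [-1.571, 0.0, -0.427]
force: [0.2, 0.9, -0.5]
finger_gap: 1.002
```

Call:
{"api": "play_rows", "payload": {
  "series": [
    [0,0.015,0,-0.11],
    [0,0.015,0,-0.11],
    [0,0.015,0,-0.11],
    [0,0.015,0,0],
    [0,0.015,0,0],
    [0,0.015,0,0],
    [0,0,0,0],
    [0,0,0,0]
  ]
}}

```text
t: 2.15
position: [0.5277, 0.097, 0.1095]
eef_rot: [-1.571, -0.0, -0.097]
force: [0.4, 0.2, 0.6]
finger_gap: 1.0
```

```bash
python3 - <<'E'
from h import *
T=pose();im=capture('wrist');np.save('T1',T);print(T[:3,3],sensors.sense()['eef_rot'])
cv2.imwrite('pics/w1.png',im)
for x in blobs(brass(im)): print(x,onz('wrist',x[1][0],.032,T))
E
```

```text
[0.5277 0.097  0.1095] [-1.5705 -0.0011 -0.097 ]
(40.0, ((281.1262512207031, 354.0885009765625), (22.961191177368164, 9.619651794433594), 13.240520477294922)) [0.6617 0.1049 0.032 ]
(49.0, ((265.5, 341.5), (13.0, 9.0), -0.0)) [0.6475 0.093  0.032 ]
(68.5, ((252.5, 343.0), (17.0, 12.0), -0.0)) [0.648  0.0822 0.032 ]
(82.5, ((224.5, 347.0), (31.939001083374023, 16.127614974975586), 18.434947967529297)) [0.6499 0.0586 0.032 ]
(72.0, ((352.8780517578125, 337.0975646972656), (30.47910499572754, 11.705742835998535), 6.340191841125488)) [0.65   0.1649 0.032 ]
(42.0, ((223.96226501464844, 333.632080078125), (14.010775566101074, 11.400925636291504), 15.94539737701416)) [0.6364 0.0598 0.032 ]
(387.0, ((176.6000213623047, 348.1999816894531), (55.65608596801758, 32.88768768310547), 18.434947967529297)) [0.6473 0.0187 0.032 ]
(23.5, ((239.11997985839844, 335.3399963378906), (11.98532485961914, 17.62021827697754), 10.30484676361084)) [0.6393 0.072  0.032 ]
(38.5, ((272.0, 333.0), (16.0, 14.0), 90.0)) [0.6395 0.099  0.032 ]
(282.0, ((313.7568359375, 342.31231689453125), (73.51740264892578, 28.13367
[... 8467 characters left out ...]
4443359375)) [0.4266 0.0941 0.032 ]
(101.5, ((217.5, 11.0), (22.0, 25.0), 90.0)) [0.4032 0.0857 0.032 ]
(53.5, ((187.0, 3.0), (6.0, 22.0), 90.0)) [0.3972 0.0683 0.032 ]
(260.0, ((147.0, 13.5), (27.0, 54.0), 90.0)) [0.4004 0.0436 0.032 ]
(103.0, ((84.46227264404297, 14.632072448730469), (33.80074691772461, 18.454429626464844), 60.945396423339844)) [0.3974 0.0062 0.032 ]
(31.0, ((62.24615478515625, 10.430768013000488), (25.303083419799805, 7.690152168273926), 60.2551155090332)) [ 0.394  -0.0065  0.032 ]
(599.5, ((32.61321258544922, 23.896224975585938), (45.466346740722656, 67.71875), 74.05460357666016)) [ 0.3993 -0.0263  0.032 ]
(22.0, ((8.5, 3.5), (7.0, 13.0), 90.0)) [ 0.3873 -0.0372  0.032 ]
```

View pics/w1.png

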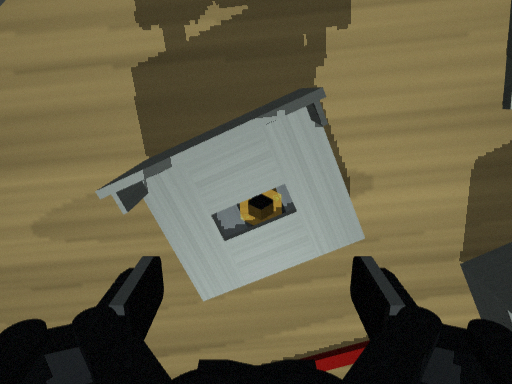

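```bash
python3 - <<'E'
from h import *
T=np.load('T1.npy'); im=cv2.imread('pics/w1.png')
# orthographic rectification of z=.032 plane: map world square to crop, centre c, 10px/mm; up=+x, left=+y
src=np.float32([(205,180),(305,180),(305,245),(205,245)])
c=np.array([.5299,.1001]); S=10000
W=[onz('wrist',p,.032,T)[:2] for p in src]
dst=np.float32([(400-(w[1]-c[1])*S,300-(w[0]-c[0])*S) for w in W])
r=cv2.warpPerspective(im,cv2.getPerspectiveTransform(src,dst),(800,600),flags=cv2.INTER_CUBIC)
r=cv2.convertScaleAbs(r,alpha=1.4,beta=20)
cv2.imwrite('pics/r1.png',r)
for p in [(211,217),(285,185),(296,211),(223,240)]: print(onz('wrist',p,.039,T))
E
```

```text
[0.531  0.0648 0.039 ]
[0.5128 0.1179 0.039 ]
[0.5323 0.1242 0.039 ]
[0.5494 0.0709 0.039 ]
```

View pics/r1.png

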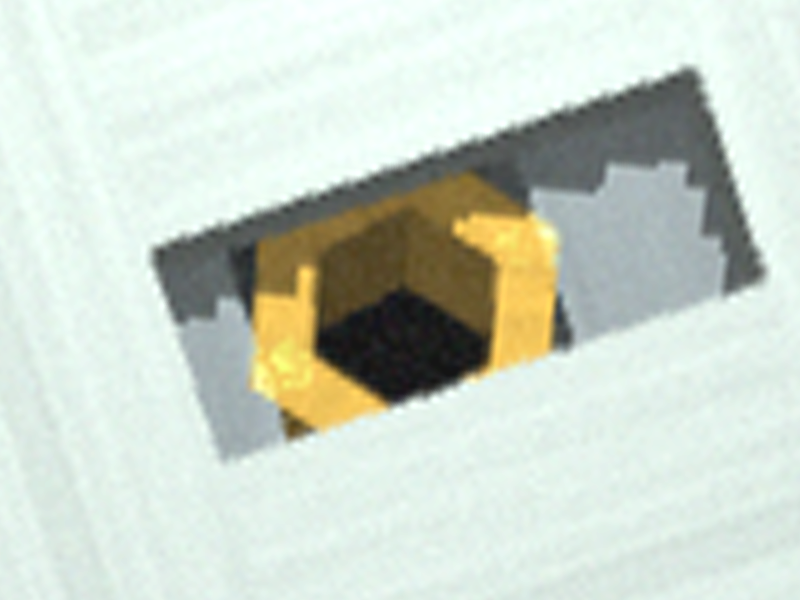

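Call:
{"api": "play_rows", "payload": {
  "series": [
    [0,-0.06,0,0],
    [0,-0.055,0,0],
    [0.0055,0,-0.045,0],
    [0.0055,0,-0.045,0],
    [0.0055,0,-0.045,0],
    [0.0055,0,-0.045,0],
    [0.0055,0,-0.045,0],
    [0.0055,0,-0.045,0]
  ]
}}

```text
t: 3.2
position: [0.5346, -0.1766, 0.2253]
eef_rot: [-1.571, -0.002, -0.097]
force: [-0.3, 0.3, -0.8]
finger_gap: 1.002
```

Call:
{"api": "play_rows", "payload": {
  "series": [
    [0,0,0,-0.168],
    [0,0,0,-0.168],
    [0,0,0,-0.168],
    [0,0,0,-0.168],
    [0,0,0,-0.168],
    [0,0,0,-0.168],
    [0,0,0,-0.168],
    [0,0,0,-0.168]
  ]
}}

```text
t: 4.2
position: [0.5346, -0.1751, 0.2251]
eef_rot: [-1.572, -0.0, 1.253]
force: [0.1, 0.3, -1.2]
finger_gap: 1.0
```

Call:
{"api": "play_rows", "payload": {
  "series": [
    [0,0,0,-0.168],
    [0,0,0,-0.168],
    [0,0,0,-0.168],
    [0,0,0,-0.168],
    [0,0,0,-0.168],
    [0,0,0,-0.168],
    [0,0,0,-0.168],
    [0,0,0,-0.168]
  ]
}}

```text
t: 5.2
position: [0.5346, -0.1751, 0.2251]
eef_rot: [-1.571, 0.001, 2.597]
force: [0.8, -0.2, 0.0]
finger_gap: 1.001
```

```bash
cat > look.py <<'E'
from h import *
import sys
T=pose();im=capture('wrist');print(T[:3,3],sensors.sense()['eef_rot'],sensors.sense()['joints'])
cv2.imwrite('pics/%s.png'%sys.argv[1],im); z=float(sys.argv[2])
for a,r in blobs(red(im),200):
    c=cv2.boxPoints(r); e=sorted([(np.linalg.norm(c[i]-c[(i+1)%4]),tuple((c[i]+c[(i+1)%4])/2)) for i in range(4)])
    P,Q=[onz('wrist',k[1],z,T) for k in e[:2]]
    print(a,r,'centre',onz('wrist',r[0],z,T),'len',np.linalg.norm(P-Q),'yaw',np.arctan2(*(P-Q)[1::-1]))
to([.5343,-.1748,.1113],2.586)
E
python3 look.py w2 .139
```

```text
[ 0.5346 -0.1751  0.2251] [-1.5711  0.0015  2.6   ] [-0.3165  0.3258 -0.0601  1.1833 -0.     -2.9165]
2064.5 ((255.0, 196.5), (117.0, 20.0), 90.0) centre [ 0.54   -0.1766  0.139 ] len 0.09061641446169019 yaw -0.5456454626382281
shift [ 0.0006  0.1138 -0.0001] turn 0.013980988364628022
```

View pics/w2.png

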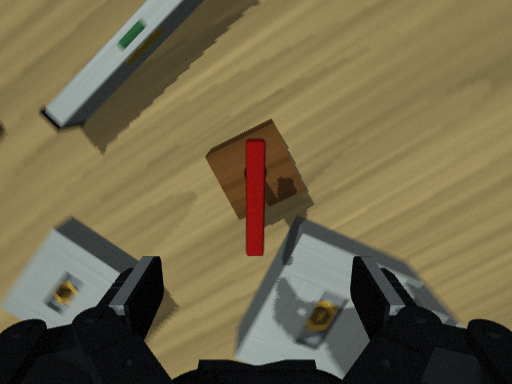

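Call:
{"api": "play_rows", "payload": {
  "series": [
    [0,0.02,0,0],
    [0,0.02,0,0],
    [0,0.02,0,0],
    [0,0.02,0,0],
    [0,0.02,0,0],
    [0,0.014,0,0],
    [0,0,0,0],
    [0,0,0,0]
  ]
}}

```text
t: 6.25
position: [0.5348, -0.1752, 0.1111]
eef_rot: [-1.571, 0.001, 2.591]
force: [-0.4, -0.1, 0.0]
finger_gap: 1.001
```

Call:
{"api": "play_rows", "payload": {
  "series": [
    [0,0,0,0],
    [0,0,0,0],
    [0,0,0,0],
    [0,0,0,0],
    [0,0,0,0],
    [0,0,0,0],
    [0,0,0,0],
    [0,0,0,0]
  ],
  "grip": 0
}}

```text
t: 7.25
position: [0.5345, -0.1749, 0.1106]
eef_rot: [-1.571, 0.0, 2.591]
force: [-0.7, 0.7, 3.9]
finger_gap: 0.153
```

Call:
{"api": "play_rows", "payload": {
  "series": [
    [0,-0.005,0,0],
    [0,-0.01,0,0],
    [0,-0.015,0,0],
    [0,-0.02,0,0],
    [0,-0.02,0,0],
    [0,-0.02,0,0],
    [0,0,0,0],
    [0,0,0,0]
  ]
}}

```text
t: 8.25
position: [0.5338, -0.175, 0.2]
eef_rot: [-1.57, -0.001, 2.591]
force: [0.0, -0.4, -1.9]
finger_gap: 0.151
```

```bash
python3 - <<'E'
from h import *
print(sensors.sense())
for n in('side','top'):cv2.imwrite(f'pics/{n}1.png',capture(n))
s=cv2.imread('pics/side1.png');print(blobs(red(s)))
cv2.imwrite('pics/c2.png',cv2.resize(s[150:300,200:350],None,fx=4,fy=4,interpolation=cv2.INTER_CUBIC))
E
```

```text
{'t': 8.25, 'joints': array([-0.3166,  0.3376, -0.1092,  1.1247, -0.0002, -2.9077]), 'joint_velocities': array([-0.0006,  0.0106, -0.0154, -0.0025,  0.001 , -0.0002]), 'joint_efforts': array([ -0.0057, -46.5795,  26.4782,  -0.0344,  -0.0029,   0.    ]), 'position': array([ 0.5338, -0.175 ,  0.2   ]), 'eef_rot': array([-1.5704, -0.0006,  2.5911]), 'force': array([ 0.0498, -0.4134, -1.9387]), 'wrist_torque': array([-0.0202, -0.0287,  0.0305]), 'finger_gap': 0.1510580000640977}
[(406.5, ((310.9000549316406, 200.2000274658203), (46.51021194458008, 19.230182647705078), 26.56505012512207)), (208.5, ((265.0, 191.0), (14.0, 18.0), 90.0))]
```

View pics/c2.png

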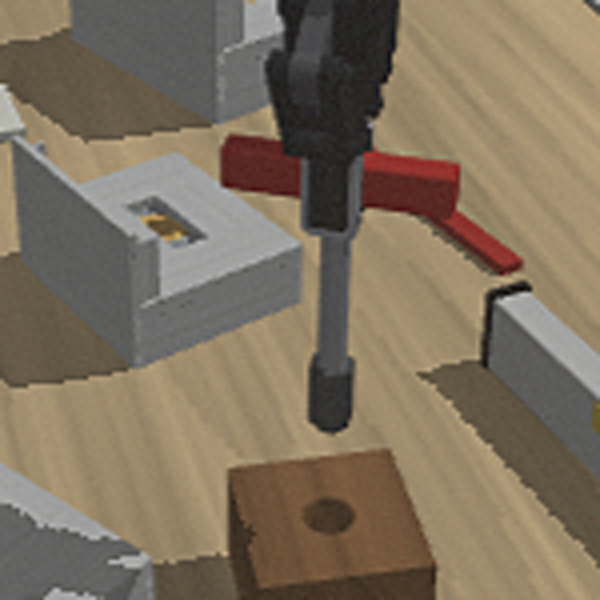

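```bash
python3 - <<'E'
from h import *
p=lambda c:(200+c[0]/4-.4,150+c[1]/4-.4)
T=pose();Ri=T[:3,:3].T
for c,z in(((330,421),.099),((332,362),.131),((336,245),.19)):
    w=onz('side',p(c),z);print(z,w,'tool',Ri@(w-T[:3,3]))
# same ray direction reference: TCP pixel check
q=camera_params('side');M=np.linalg.inv(q['cam_to_world']);f=192/np.tan(np.radians(q['fovy']/2))
v=M@np.r_[T[:3,3],1];print('TCP crop px',(q['cx']-f*v[0]/v[2]-199.6)*4,(q['cy']+f*v[1]/v[2]-149.6)*4)
E
```

```text
0.099 [ 0.5348 -0.1728  0.099 ] tool [-0.0004  0.1004 -0.0024]
0.131 [ 0.5341 -0.1749  0.131 ] tool [-0.0007  0.0684 -0.0003]
0.19 [ 0.5326 -0.179   0.19  ] tool [-0.0015  0.0094  0.004 ]
TCP crop px 334.9799838182188 218.3817286018308
```

Call:
{"api": "play_rows", "payload": {
  "series": [
    [0,-0.02,0,0],
    [0.0247,0,-0.0383,0],
    [0.0247,0,-0.0383,0],
    [0.0247,0,-0.0383,0],
    [0.0247,0,-0.0383,0],
    [0.0247,0,-0.0383,0],
    [0.0247,0,-0.0383,0],
    [0,0,0,0.0225]
  ]
}}

```text
t: 9.35
position: [0.5274, 0.1011, 0.2194]
eef_rot: [-1.57, -0.002, 2.573]
force: [-0.3, -0.3, -2.1]
finger_gap: 0.156
```

Call:
{"api": "play_rows", "payload": {
  "series": [
    [0,0.015,0,0],
    [0,0.015,0,0],
    [0,0.015,0,0],
    [0,0.015,0,0],
    [0,0,0,0],
    [0,0,0,0],
    [0,0,0,0],
    [0,0,0,0]
  ]
}}

```text
t: 10.35
position: [0.5285, 0.0985, 0.1609]
eef_rot: [-1.572, 0.001, 2.569]
force: [0.5, -0.3, -2.1]
finger_gap: 0.152
```

```bash
python3 - <<'E'
from h import *
print(sensors.sense())
ims=[capture(n) for n in('side','wrist','top')]
for n,i in zip(('side','wrist','top'),ims): cv2.imwrite(f'pics/{n}2.png',i)
a=cv2.resize(ims[0][130:250,180:300],(480,480),interpolation=cv2.INTER_CUBIC)
b=ims[1][0:384,100:412]; b=cv2.resize(b,(312,384)); b=cv2.copyMakeBorder(b,0,96,0,0,cv2.BORDER_CONSTANT)
cv2.imwrite('pics/c3.png',np.hstack([a,b]))
E
```

```text
{'t': 10.35, 'joints': array([ 0.1843,  0.3198, -0.2424,  1.0073, -0.    , -2.3845]), 'joint_velocities': array([-0.0011,  0.0014, -0.0029,  0.0013,  0.0001, -0.0001]), 'joint_efforts': array([ -0.0237, -43.6609,  24.8175,  -0.0127,  -0.0014,  -0.0001]), 'position': array([0.5285, 0.0985, 0.1609]), 'eef_rot': array([-1.5716,  0.0009,  2.5688]), 'force': array([ 0.5145, -0.3083, -2.1308]), 'wrist_torque': array([ 0.0103, -0.0022, -0.029 ]), 'finger_gap': 0.1516682910707339}
```

View pics/c3.png

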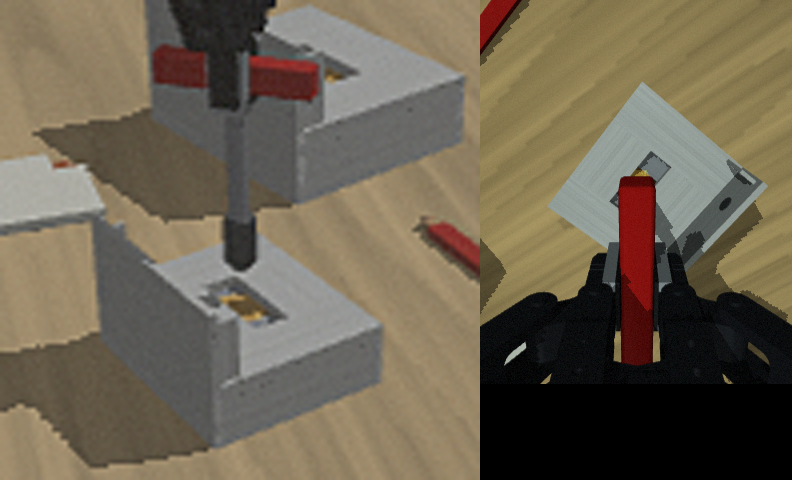

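```bash
python3 - <<'E'
from h import *
p=lambda c:(180+c[0]/4-.4,130+c[1]/4-.4)
s=cv2.imread('pics/side0.png')
for x in blobs(brass(s)[190:225,225:265].copy(),3): print(x)
m=brass(s)[190:225,225:265]; ys,xs=np.nonzero(m); print('brass px',xs.mean()+225,ys.mean()+190,np.c_[xs+225,ys+190].min(0),np.c_[xs+225,ys+190].max(0))
print('bolt side',onz('side',(xs.mean()+225,ys.mean()+190),.032))
print('tip side',onz('side',p((240,263)),.0600))
for c in((200,290),(225,279),(286,317),(262,325)): print('slot side',onz('side',p(c),.039))
a=cv2.resize(s[190:225,215:275],(780,455),interpolation=cv2.INTER_CUBIC);cv2.imwrite('pics/c4.png',a)
E
```

```text
(25.0, ((15.548782348632812, 15.93902587890625), (9.526599884033203, 4.216691493988037), 38.65980911254883))
brass px 240.75757575757575 206.24242424242425 [236 204] [245 209]
bolt side [0.5303 0.0981 0.032 ]
tip side [0.5289 0.1007 0.06  ]
slot side [0.5073 0.1121 0.039 ]
slot side [0.5241 0.12   0.039 ]
slot side [0.5474 0.0698 0.039 ]
slot side [0.5323 0.0656 0.039 ]
```

View pics/c4.png

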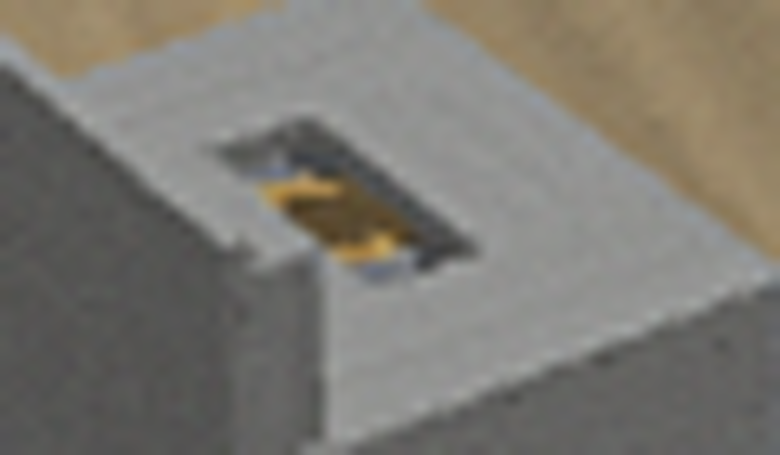

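Call:
{"api": "play_rows", "payload": {
  "series": [
    [-0.0008,0.004,-0.0005,0],
    [0,0.005,0,0],
    [0,0.005,0,0],
    [0,0.004,0,0],
    [0,0.003,0,0],
    [0,0.002,0,0],
    [0,0.001,0,0],
    [0,0,0,0]
  ]
}}

```text
t: 11.5
position: [0.529, 0.0984, 0.1363]
eef_rot: [-1.571, 0.0, 2.569]
force: [-0.4, -0.6, -2.5]
finger_gap: 0.15
```

Call:
{"api": "play_rows", "payload": {
  "series": [
    [0,0.001,0,0],
    [0,0.001,0,0],
    [0,0,0,0],
    [0,0,0,0],
    [0,0,0,0],
    [0,0,0,0],
    [0,0,0,0],
    [0,0,0,0]
  ]
}}

```text
t: 12.5
position: [0.529, 0.0984, 0.1343]
eef_rot: [-1.571, 0.0, 2.569]
force: [0.1, 0.3, -2.4]
finger_gap: 0.156
```

Call:
{"api": "play_rows", "payload": {
  "series": [
    [0,0.001,0,0],
    [0,0.001,0,0],
    [0,0.001,0,0],
    [0,0,0,0],
    [0,0,0,0],
    [0,0,0,0],
    [0,0,0,0],
    [0,0,0,0]
  ]
}}

```text
t: 13.5
position: [0.5291, 0.0984, 0.1313]
eef_rot: [-1.571, 0.0, 2.569]
force: [-0.2, 0.2, -2.1]
finger_gap: 0.152
```

Call:
{"api": "play_rows", "payload": {
  "series": [
    [0,0.001,0,0],
    [0,0.001,0,0],
    [0,0,0,0],
    [0,0,0,0],
    [0,0,0,0],
    [0,0,0,0],
    [0,0,0,0],
    [0,0,0,0]
  ]
}}

```text
t: 14.5
position: [0.529, 0.0984, 0.1293]
eef_rot: [-1.571, -0.0, 2.569]
force: [0.0, -0.6, -2.7]
finger_gap: 0.154
```

Call:
{"api": "play_rows", "payload": {
  "series": [
    [0,0.0005,0,0],
    [0,0.0005,0,0],
    [0,0.0005,0,0],
    [0,0.0005,0,0],
    [0,0,0,0],
    [0,0,0,0],
    [0,0,0,0],
    [0,0,0,0]
  ]
}}

```text
t: 15.5
position: [0.5287, 0.0985, 0.1267]
eef_rot: [-1.57, -0.001, 2.569]
force: [-0.2, 1.2, -1.6]
finger_gap: 0.153
```

Call:
{"api": "play_rows", "payload": {
  "series": [
    [0,0.0005,0,0],
    [0,0.0005,0,0],
    [0,0.0005,0,0],
    [0,0.0005,0,0],
    [0,0,0,0],
    [0,0,0,0],
    [0,0,0,0],
    [0,0,0,0]
  ]
}}

```text
t: 16.5
position: [0.5288, 0.0984, 0.1252]
eef_rot: [-1.571, -0.0, 2.569]
force: [-1.7, 1.5, -3.0]
finger_gap: 0.151
```

Call:
{"api": "play_rows", "payload": {
  "series": [
    [0.0007,0.001,-0.0001,0],
    [0,0.001,0,0],
    [0,0.001,0,0],
    [0,0.001,0,0],
    [0,0,0,0],
    [0,0,0,0],
    [0,0,0,0],
    [0,0,0,0]
  ]
}}

```text
t: 17.5
position: [0.5285, 0.0988, 0.1213]
eef_rot: [-1.571, 0.0, 2.569]
force: [-1.1, -0.1, -3.4]
finger_gap: 0.149
```

Call:
{"api": "play_rows", "payload": {
  "series": [
    [0,0.001,0,0],
    [0,0.001,0,0],
    [0,0.001,0,0],
    [0,0.001,0,0],
    [0,0.001,0,0],
    [0,0,0,0],
    [0,0,0,0],
    [0,0,0,0]
  ]
}}

```text
t: 18.5
position: [0.5284, 0.0988, 0.1162]
eef_rot: [-1.571, -0.0, 2.569]
force: [-0.3, -0.1, -3.2]
finger_gap: 0.152
```

```bash
python3 -c "
from h import *
s=sensors.sense();print(s['position'],s['force'],s['wrist_torque'])"
```

```text
[0.5284 0.0988 0.1162] [-0.2692 -0.0537 -3.1958] [ 0.1148  0.1526 -0.0641]
```

Call:
{"api": "play_rows", "payload": {
  "series": [
    [0,0.001,0,0],
    [0,0.001,0,0],
    [0,0.001,0,0],
    [0,0.001,0,0],
    [0,0.0005,0,0],
    [0,0.0005,0,0],
    [0,0,0,0],
    [0,0,0,0]
  ]
}}

```text
t: 19.5
position: [0.5285, 0.0988, 0.1113]
eef_rot: [-1.571, -0.0, 2.569]
force: [-0.3, 0.1, -1.7]
finger_gap: 0.15
```

```bash
python3 -c "
from h import *
s=sensors.sense();print(s['position'],s['force'],s['wrist_torque'])"
```

```text
[0.5285 0.0988 0.1113] [-0.3476  0.0907 -1.7339] [0.1452 0.1337 0.0409]
```

Call:
{"api": "play_rows", "payload": {
  "series": [
    [0,0,0,0.05],
    [0,0,0,0.08],
    [0,0,0,0.1],
    [0,0,0,0.1],
    [0,0,0,0.1],
    [0,0,0,0.1],
    [0,0,0,0.08],
    [0,0,0,0.05]
  ]
}}

```text
t: 20.5
position: [0.5282, 0.0993, 0.1113]
eef_rot: [-1.571, -0.001, 1.907]
force: [-1.1, 1.6, -2.0]
finger_gap: 0.153
```

```bash
python3 -c "
from h import *
s=sensors.sense();print(s['position'],s['force'],s['wrist_torque'])"
```

```text
[0.5282 0.0993 0.1113] [-1.1286  1.613  -2.0107] [0.3707 0.3132 0.1239]
```

Call:
{"api": "play_rows", "payload": {
  "series": [
    [0,0,0,0.05],
    [0,0,0,0.08],
    [0,0,0,0.1],
    [0,0,0,0.1],
    [0,0,0,0.1],
    [0,0,0,0.1],
    [0,0,0,0.08],
    [0,0,0,0.05]
  ]
}}

```text
t: 21.5
position: [0.5283, 0.0995, 0.1113]
eef_rot: [-1.57, -0.001, 1.248]
force: [-0.8, 1.4, -2.1]
finger_gap: 0.149
```

```bash
python3 -c "
from h import *
s=sensors.sense();print(s['position'],s['force'],s['wrist_torque'])"
```

```text
[0.5283 0.0995 0.1113] [-0.7975  1.3777 -2.0763] [0.553  0.2546 0.1129]
```

Call:
{"api": "play_rows", "payload": {
  "series": [
    [0,0,0,0],
    [0,0,0,0],
    [0,0,0,0],
    [0,0,0,0],
    [0,0,0,0],
    [0,0,0,0],
    [0,0,0,0],
    [0,0,0,0]
  ],
  "grip": 0.05
}}

```text
t: 22.5
position: [0.5285, 0.0989, 0.1113]
eef_rot: [-1.571, 0.0, 1.249]
force: [-0.1, 0.4, 0.6]
finger_gap: 0.588
```

```bash
python3 - <<'E'
from h import *
s=sensors.sense();print(s['position'],s['force'],s['wrist_torque'])
cv2.imwrite('pics/w3.png',capture('wrist'))
i=capture('side');cv2.imwrite('pics/side3.png',i);w=cv2.imread('pics/w3.png')
cv2.imwrite('pics/c5.png',np.hstack([cv2.resize(i[130:250,180:300],(384,384),interpolation=cv2.INTER_CUBIC),w[:,80:432]]))
E
```

```text
[0.5285 0.0989 0.1113] [-0.1498  0.4127  0.6369] [-0.0095  0.0089  0.0086]
```

View pics/c5.png

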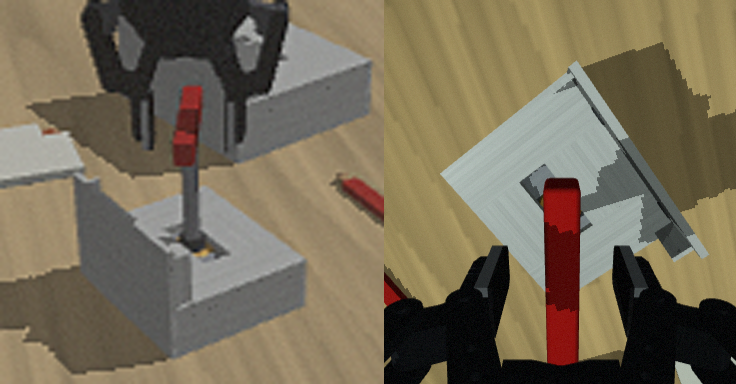

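Call:
{"api": "play_rows", "payload": {
  "series": [
    [0,0,0,0],
    [0,0,0,0],
    [0,0,0,0],
    [0,0,0,0],
    [0,0,0,0],
    [0,0,0,0],
    [0,0,0,0],
    [0,0,0,0]
  ],
  "grip": 0
}}

```text
t: 23.6
position: [0.5284, 0.0989, 0.1113]
eef_rot: [-1.571, 0.0, 1.249]
force: [-1.3, -0.0, 0.3]
finger_gap: 0.153
```

Call:
{"api": "play_rows", "payload": {
  "series": [
    [0,0,0,0.05],
    [0,0,0,0.09],
    [0,0,0,0.1],
    [0,0,0,0.1],
    [0,0,0,0.1],
    [0,0,0,0.1],
    [0,0,0,0.1],
    [0,0,0,0.06]
  ]
}}

```text
t: 24.6
position: [0.5281, 0.0991, 0.1113]
eef_rot: [-1.57, 0.0, 0.547]
force: [-0.9, 0.4, 0.5]
finger_gap: 0.151
```

```bash
python3 -c "
from h import *
s=sensors.sense();print(s['position'],s['force'],s['wrist_torque'])"
```

```text
[0.5281 0.0991 0.1113] [-0.914   0.3751  0.5188] [0.1443 0.2916 0.1304]
```

Call:
{"api": "play_rows", "payload": {
  "series": [
    [0,0,0,0.05],
    [0,0,0,0.09],
    [0,0,0,0.1],
    [0,0,0,0.1],
    [0,0,0,0.1],
    [0,0,0,0.1],
    [0,0,0,0.1],
    [0,0,0,0.06]
  ]
}}

```text
t: 25.6
position: [0.528, 0.0994, 0.1113]
eef_rot: [-1.57, 0.001, -0.153]
force: [-0.9, 1.9, 0.2]
finger_gap: 0.149
```

```bash
python3 -c "
from h import *
s=sensors.sense();print(s['position'],s['force'],s['wrist_torque'])"
```

```text
[0.528  0.0994 0.1113] [-0.9064  1.9175  0.2039] [0.3851 0.3044 0.1424]
```

Call:
{"api": "play_rows", "payload": {
  "series": [
    [0,0,0,0],
    [0,0,0,0],
    [0,0,0,0],
    [0,0,0,0],
    [0,0,0,0],
    [0,0,0,0],
    [0,0,0,0],
    [0,0,0,0]
  ],
  "grip": 0.05
}}

```text
t: 26.6
position: [0.5285, 0.0988, 0.1113]
eef_rot: [-1.571, -0.0, -0.151]
force: [-0.5, 0.3, 0.9]
finger_gap: 0.584
```

```bash
python3 -c "
from h import *
s=sensors.sense();print(s['position'],s['force'],s['wrist_torque'])"
```

```text
[0.5285 0.0988 0.1113] [-0.5354  0.2964  0.9087] [0.001  0.018  0.0245]
```

Call:
{"api": "play_rows", "payload": {
  "series": [
    [0,0,0,0],
    [0,0,0,0],
    [0,0,0,0],
    [0,0,0,0],
    [0,0,0,0],
    [0,0,0,0],
    [0,0,0,0],
    [0,0,0,0]
  ],
  "grip": 0
}}

```text
t: 27.6
position: [0.5285, 0.099, 0.1113]
eef_rot: [-1.57, -0.0, -0.151]
force: [0.2, 1.8, -0.1]
finger_gap: 0.151
```

Call:
{"api": "play_rows", "payload": {
  "series": [
    [0,0,0,0.05],
    [0,0,0,0.08],
    [0,0,0,0.08],
    [0,0,0,0.08],
    [0,0,0,0.08],
    [0,0,0,0.06],
    [0,0,0,0.04],
    [0,0,0,0.03]
  ]
}}

```text
t: 28.6
position: [0.5284, 0.0989, 0.1113]
eef_rot: [-1.571, 0.0, -0.652]
force: [-0.6, 2.7, 0.1]
finger_gap: 0.151
```

```bash
python3 -c "
from h import *
s=sensors.sense();print(s['position'],s['force'],s['wrist_torque'],s['eef_rot'])"
```

```text
[0.5284 0.0989 0.1113] [-0.5752  2.673   0.1156] [0.3528 0.0629 0.1119] [-1.5707  0.0002 -0.6523]
```

Call:
{"api": "play_rows", "payload": {
  "series": [
    [0,0,0,0.03],
    [0,0,0,0.03],
    [0,0,0,0.03],
    [0,0,0,0.02],
    [0,0,0,0.02],
    [0,0,0,0],
    [0,0,0,0],
    [0,0,0,0]
  ]
}}

```text
t: 29.6
position: [0.5284, 0.0989, 0.1113]
eef_rot: [-1.571, 0.0, -0.781]
force: [-1.0, 1.8, 1.1]
finger_gap: 0.153
```

```bash
python3 -c "
from h import *
s=sensors.sense();print(s['position'],s['force'],s['wrist_torque'],s['eef_rot'])"
```

```text
[0.5284 0.0989 0.1113] [-0.9517  1.8175  1.0605] [0.5234 0.2092 0.0723] [-1.5708  0.0001 -0.7813]
```

Call:
{"api": "play_rows", "payload": {
  "series": [
    [0,0,0,0.02],
    [0,0,0,0.02],
    [0,0,0,0.02],
    [0,0,0,0],
    [0,0,0,0],
    [0,0,0,0],
    [0,0,0,0],
    [0,0,0,0]
  ]
}}

```text
t: 30.6
position: [0.5285, 0.0989, 0.1113]
eef_rot: [-1.571, 0.0, -0.841]
force: [-1.4, 2.4, 1.4]
finger_gap: 0.152
```

```bash
python3 -c "
from h import *
s=sensors.sense();print(s['position'],s['force'],s['wrist_torque'],s['eef_rot'])"
```

```text
[0.5285 0.0989 0.1113] [-1.3579  2.4265  1.4145] [0.526  0.2514 0.0395] [-1.5708  0.     -0.8413]
```

Call:
{"api": "play_rows", "payload": {
  "series": [
    [0,0,0,0.015],
    [0,0,0,0.015],
    [0,0,0,0.015],
    [0,0,0,0],
    [0,0,0,0],
    [0,0,0,0],
    [0,0,0,0],
    [0,0,0,0]
  ]
}}

```text
t: 31.6
position: [0.5285, 0.0989, 0.1113]
eef_rot: [-1.571, 0.0, -0.886]
force: [-0.7, 3.0, 2.0]
finger_gap: 0.151
```

```bash
python3 -c "
from h import *
s=sensors.sense();print(s['force'],s['wrist_torque'],s['eef_rot'])"
```

```text
[-0.6786  2.9508  2.0174] [0.598  0.2598 0.0517] [-1.5708  0.     -0.8863]
```

Call:
{"api": "play_rows", "payload": {
  "series": [
    [0,0,0,0.015],
    [0,0,0,0.015],
    [0,0,0,0.015],
    [0,0,0,0],
    [0,0,0,0],
    [0,0,0,0],
    [0,0,0,0],
    [0,0,0,0]
  ]
}}

```text
t: 32.6
position: [0.5285, 0.0989, 0.1113]
eef_rot: [-1.571, 0.0, -0.931]
force: [-1.5, 2.2, 1.4]
finger_gap: 0.153
```

```bash
python3 -c "
from h import *
s=sensors.sense();print(s['force'],s['wrist_torque'],s['eef_rot'])"
```

```text
[-1.4877  2.2043  1.4188] [0.6053 0.2885 0.0479] [-1.5708  0.     -0.9313]
```

Call:
{"api": "play_rows", "payload": {
  "series": [
    [0,0,0,0.015],
    [0,0,0,0.015],
    [0,0,0,0],
    [0,0,0,0],
    [0,0,0,0],
    [0,0,0,0],
    [0,0,0,0],
    [0,0,0,0]
  ]
}}

```text
t: 33.6
position: [0.5285, 0.0989, 0.1113]
eef_rot: [-1.571, 0.0, -0.961]
force: [-2.1, 2.7, 1.3]
finger_gap: 0.151
```

```bash
python3 -c "
from h import *
s=sensors.sense();print(s['force'],s['wrist_torque'],s['eef_rot'])"
```

```text
[-2.1348  2.7267  1.2888] [0.5677 0.3077 0.1409] [-1.5707  0.     -0.9613]
```

Call:
{"api": "play_rows", "payload": {
  "series": [
    [0,0,0,0.015],
    [0,0,0,0.015],
    [0,0,0,0],
    [0,0,0,0],
    [0,0,0,0],
    [0,0,0,0],
    [0,0,0,0],
    [0,0,0,0]
  ]
}}

```text
t: 34.6
position: [0.5285, 0.0989, 0.1113]
eef_rot: [-1.571, -0.0, -0.991]
force: [-2.5, 2.0, 1.7]
finger_gap: 0.152
```

```bash
python3 -c "
from h import *
s=sensors.sense();print(s['force'],s['wrist_torque'],s['eef_rot'])"
```

```text
[-2.4969  2.0207  1.68  ] [0.5416 0.3377 0.0991] [-1.5708 -0.     -0.9913]
```

Call:
{"api": "play_rows", "payload": {
  "series": [
    [0,0,0,0.015],
    [0,0,0,0.015],
    [0,0,0,0],
    [0,0,0,0],
    [0,0,0,0],
    [0,0,0,0],
    [0,0,0,0],
    [0,0,0,0]
  ]
}}

```text
t: 35.6
position: [0.5285, 0.0989, 0.1113]
eef_rot: [-1.571, -0.0, -1.021]
force: [-0.5, 2.7, 2.4]
finger_gap: 0.149
```

```bash
python3 -c "
from h import *
s=sensors.sense();print(s['force'],s['wrist_torque'],s['eef_rot'])"
```

```text
[-0.4629  2.6942  2.4315] [0.5594 0.2656 0.2184] [-1.5708 -0.     -1.0213]
```

Call:
{"api": "play_rows", "payload": {
  "series": [
    [0,0,0,0.015],
    [0,0,0,0.01],
    [0,0,0,0],
    [0,0,0,0],
    [0,0,0,0],
    [0,0,0,0],
    [0,0,0,0],
    [0,0,0,0]
  ]
}}

```text
t: 36.6
position: [0.5285, 0.0989, 0.1113]
eef_rot: [-1.571, -0.0, -1.046]
force: [0.0, 2.5, 0.8]
finger_gap: 0.153
```

```bash
python3 -c "
from h import *
s=sensors.sense();print(s['force'],s['wrist_torque'],s['eef_rot'])"
```

```text
[0.0141 2.5489 0.7963] [0.5404 0.2159 0.4491] [-1.5708 -0.     -1.0463]
```

Call:
{"api": "play_rows", "payload": {
  "series": [
    [0,0,0,0],
    [0,0,0,0],
    [0,0,0,0],
    [0,0,0,0],
    [0,0,0,0],
    [0,0,0,0],
    [0,0,0,0],
    [0,0,0,0]
  ],
  "grip": 0.06
}}

```text
t: 37.6
position: [0.5285, 0.0989, 0.1113]
eef_rot: [-1.571, 0.0, -1.046]
force: [0.6, -0.2, -1.1]
finger_gap: 0.7
```

Call:
{"api": "play_rows", "payload": {
  "series": [
    [0,-0.01,0,0],
    [0,-0.015,0,0],
    [0,-0.02,0,0],
    [0,-0.02,0,0],
    [0,-0.02,0,0],
    [0,-0.02,0,0],
    [0,0,0,0],
    [0,0,0,0]
  ]
}}

```text
t: 38.6
position: [0.5283, 0.0988, 0.2163]
eef_rot: [-1.571, -0.0, -1.046]
force: [-0.6, 0.3, 0.2]
finger_gap: 0.697
```

```bash
python3 look.py w4 .139; python3 - <<'E'
from h import *
i=capture('side');cv2.imwrite('pics/side4.png',i);w=cv2.imread('pics/w4.png')
t=capture('top');a=blobs(red(t));b=blobs(red(i));print(a,b)
for x in a:
  for y in b:
    P=tri(ray('top',x[1][0]),ray('side',y[1][0])); 
    if P[1]<.01: print(P)
cv2.imwrite('pics/c6.png',np.hstack([cv2.resize(i[130:250,180:300],(384,384),interpolation=cv2.INTER_CUBIC),w[:,80:432]]))
E
```

```text
[0.5283 0.0988 0.2163] [-1.5717  0.0003 -1.0463] [ 0.1849  0.2885 -0.1392  1.1441  0.      1.2312]
1619.5 ((400.68328857421875, 219.11312866210938), (13.223112106323242, 140.6977081298828), 25.34617805480957) centre [0.6244 0.1425 0.139 ] len 0.10378419993693869 yaw 1.8007454187034264
2136.5 ((256.119384765625, 200.05120849609375), (120.25176239013672, 20.081378936767578), 88.76802062988281) centre [0.5267 0.1027 0.139 ] len 0.09030089776492119 yaw 2.116039569272826
shift [ 0.24    0.1045 -0.1315] turn -3.6322934589986975
[] [(242.5, ((307.8800354003906, 201.66001892089844), (51.000003814697266, 6.0), 36.86989974975586)), (275.5, ((239.11390686035156, 168.723388671875), (35.68169403076172, 9.30117416381836), 22.380136489868164))]
```

View pics/c6.png

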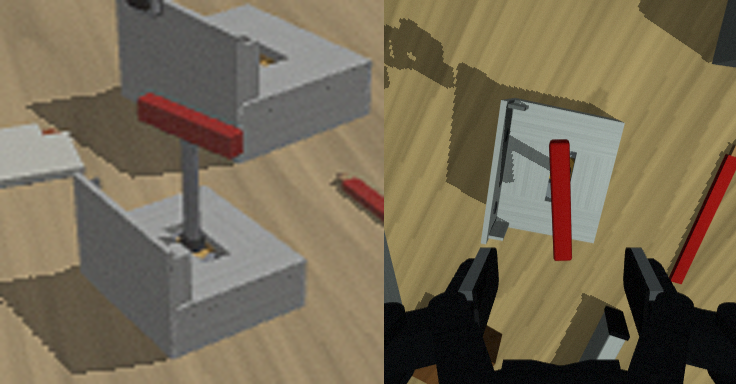

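```bash
python3 -c "
from h import *
print(sign_off())"
```

```text
the job is handed in; nothing more can be done
None
```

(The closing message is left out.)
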